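# Sweep the spent caps into the tray

## Task

A spent red and a spent green screw cap and a clean white one lie on the bench in front of the open side of the steel sweep tray. With the closed fingers, sweep first the red cap and then, in the order in which they are booked out, the green cap along the bench, over the sloping lip and right onto the floor of the tray, so that neither rests on the lip. Only push them: never pick up or lift a cap, and leave the white cap, the bottles, the timer and the marker where they are.

Things in the scene. Friction and masses are not known exactly. Their poses are not given: they have to be found in the camera images.
- tray: fixed steel sweep tray. Origin on the bench under the middle of its floor, z up. Floor 170 mm (x) by 66 mm (y) inside, its top 2 mm above the bench; walls 3 mm thick, 28 mm high at the back (-y) and both sides. Open at the front (+y, which points about along world -y): a lip slopes from the floor's edge (y = +33 mm) down to the bench at y = +53 mm
- red_cap: loose red screw cap, 29 mm across, 16 mm tall, about 20 g, lying flat on the bench; it slides. Origin at the centre of its underside, z up
- green_cap: loose green screw cap, 29 mm across, 16 mm tall, about 20 g, lying flat on the bench; it slides. Origin at the centre of its underside, z up
- white_cap: loose white screw cap of the same size, lying beside the others (the three lie side by side in any order); to be left alone. Origin at the centre of its underside
- yellow_cap_bottle: small white bottle with a yellow cap, 35 mm across, 60 mm tall; loose bystander, to be left alone. Origin at the centre of its underside
- blue_cap_bottle: white bottle with a blue cap, 42 mm across, 78 mm tall; loose bystander, to be left alone. Origin at the centre of its underside
- timer: white lab timer, 66x66x20 mm; loose bystander, to be left alone. Origin at the centre of its underside
- marker: black and white marker pen, 135 mm long, 17 mm wide, 16 mm high, lying along the front edge of the bench; loose bystander, to be left alone. Origin at the centre of its underside
- analyser_front (a point): point on the front face (a plane of constant x) of the tall white analyser (0.41 m) fixed behind the caps and tray. A blue instrument 0.11 m high stands fixed just left of the tray (its side at about y = -0.22); farther left another tall analyser (0.45 m, front at about x = 0.55) and stacks of yellow cartons up to 0.23 m high, 0.65 m or more from the base axis: keep the arm clear of them

How it is judged:
On the way, in this order (a step that is already met when the one before it is completed fails the run):
1. the red cap is swept onto the tray floor first (y of red_cap in the frame of tray between -0.035 and 0.02 m and x of red_cap in the frame of tray between -0.08 and 0.08 m and z of red_cap in the frame of tray below 0.012 m), for 0.1 s.
2. then the green cap is swept onto the tray floor (y of green_cap in the frame of tray between -0.035 and 0.02 m and x of green_cap in the frame of tray between -0.08 and 0.08 m and z of green_cap in the frame of tray below 0.012 m), for 0.1 s.
At the end, for the whole second after the job is handed in: The red and the green cap lie on the tray's floor between its walls, their centres at least 13 mm behind the floor's front edge and less than 12 mm above the bench, at rest (under 0.02 m/s); the white cap is within 20 mm of where it lay (all of step 1 and all of step 2 and linear speed of each of red_cap, green_cap below 0.02 m/s and distance of white_cap from where it was at the start of the episode below 0.02 m); the robot touches nothing.
It fails at once if red cap is lifted (by more than 10 mm out on the bench, or 20 mm at the tray) (height (world z) of red_cap above 0.02 m or (height (world z) of red_cap above 0.01 m and y of red_cap in the frame of tray above 0.075 m)).
It fails at once if green cap is lifted (by more than 10 mm out on the bench, or 20 mm at the tray) (height (world z) of green_cap above 0.02 m or (height (world z) of green_cap above 0.01 m and y of green_cap in the frame of tray above 0.075 m)).
It fails at once if the white cap is moved by more than 20 mm (distance of white_cap from where it was at the start of the episode above 0.02 m).
It fails at once if a bystander (either bottle, the timer or the marker) is moved by more than 20 mm (distance of any of yellow_cap_bottle, blue_cap_bottle, timer, marker from where it was at the start of the episode above 0.02 m).
It also fails if it takes over 48 s, if anything falls off the work surface, if the arm or the gripper's body presses on something with over 40 N, if the wrist force passes 120 N, or if a joint passes its speed limit or range.

## Robot

A 6-joint arm with a two-finger parallel gripper is mounted at the origin on a cart in front of the work surface, level with it; the furniture and walls round the work are solid. World frame = base frame: x ahead of the robot, y to its left, z up, the work surface at z = 0. Lengths are in m, angles in rad, forces in N, time in s.
With the tool pointing down it reaches from about 0.25 to 0.8 m from the base axis. Payload 3.9 kg.
Tool frame: the origin (TCP) lies on the front face of the gripper's body, between the roots of the fingers; the fingertips stand 73 mm ahead of it and the grasp point (between the pads) lies arm.grasp_offset ahead of it (arm.grasp_offset is the distance from the TCP to the grasp point, in m); z points along the fingers, y is the line along which they close (so a half turn about z gives the same grasp; the last joint's range is limited). The gripper opens to 85 mm and grips with 20 to 120 N. Pads are 22 mm wide; open, the fingers measure 114 mm over their backs; the gripper's body (76 mm by 85 mm) begins 54 mm behind the grasp point. The pads swing forward as they close: fully open they stand 13 mm farther back than shut.
Start: joints at [1.176, 0.26, -0.138, 1.173, 0, 1.571], TCP at [0.202, 0.485, 0.304] pointing down, gripper open.
Joint ranges: [-2.78, 2.78], [-0.83, 1.72], [-1.28, 1.37], [-1.9, 2.12], [-1.57, 1.48], [-3.14, 3.14]. Speed limits (rad/s): [2.57, 2.57, 3.14, 3.14, 3.14, 3.14].

## Interface

Orientations are given as a unit quaternion [x, y, z, w].
In Python, from cell import arm gives the robot as it stands.
- The arm moves only by the tool inch_along, called after "Call:" in YAML: its name, and indented under it one key for each argument. Schema: {"type":"object","properties":{"rows":{"type":"object","properties":{"steps":{"type":"array","items":{"type":"array","items":{"type":"number"},"minItems":7,"maxItems":7},"minItems":1,"maxItems":8}},"additionalProperties":false,"required":["steps"]},"force":{"type":"number"},"only":{"type":"string"},"quiet":{"type":"boolean"},"lines":{"type":"string"}},"required":["rows"],"additionalProperties":false}. rows is an object whose key "steps" holds a list of rows, 1 to 8 of them, each of 7 numbers: the finger opening in m, then dx, dy, dz in mm, then a rotation vector rx, ry, rz in units of 0.05 rad; each row shifts and turns the commanded pose from where the row before left it, along the tool's axes as they then stand; what a row does not reach is not made up. A row lasts 1/10 s, in which the tool goes at most 0.05 m and 0.15 rad, less where a joint would pass 70% of its speed; a pose out of reach is approached as far as the arm can. The fingers move at their own pace and stop on an object; force is the grip in N (left out, the last holds). Time passes only in rows, so rows that do not move let the fingers close. The tool returns the time, the measured TCP pose, the force, the opening and the grip force at its end. only (a regular expression) keeps the lines of the reply that match it, lines (a string "A,B") keeps lines A to B, and quiet returns only ok. Input that does not fit is refused with a message, and nothing moves.
- arm.state(): the state, without advancing time (a new reading comes with each control period).
- arm.capture(name): name is "scene" or "top" or "wrist"; returns a dict with "pixels" (420x560x3 uint8, blue, green, red), "fx", "fy", "cx", "cy" (pixels), "position" and "rotation" of the camera in the world. Camera axes: x right, y down, z forward; pixel columns grow to the right and rows downward; lengths in m; the calibration is good to about 2 mm. A picture is of the moment at which its call begins. There is no depth.
- arm.sign_off(): hands the job in; it is judged then, once.
The state is a dict: "clock": time; "joint_pos": joint angles; "qvel": joint speeds; "effort": joint torques, N m; "ee_pos": TCP position; "ee_rot": TCP orientation; "force": force on the tool from outside, world axes, zero at the start; "ft_torque": the same for the moment, N m; "gripper_width": finger opening in m; "grasp_force": force on a finger pad.
Only numpy, scipy, OpenCV 4.12 (cv2) and the standard library are available. Lean on these libraries where they do the work, as an engineer would, in place of code of your own. Each camera call takes 0.05 s, during which the arm holds its last target. There are 200 camera calls.

## Working session

There is one attempt and no reset: what is moved stays moved. The work goes in short steps, Python scripts to look and compute and a tool call to move; the robot and the scene stay as the last step left them, time stands still between calls to the robot, and variables do not carry over. Pictures are saved under pics/ and viewed, at most 10 in all, crops included, and the job is handed in when it is done.

```bash
mkdir -p pics; ls; python3 - <<'E'
from cell import arm
import cv2,numpy as np
s=arm.state();print(s)
for n in("top","scene"):
    c=arm.capture(n);cv2.imwrite(f"pics/{n}0.png",c["pixels"]);np.savez(f"{n}0.npz",**c)
    print(n,c["fx"],c["cx"],c["cy"],c["position"],c["rotation"])
E
```

```text
cell.py
pics
{'clock': 0.0, 'joint_pos': array([ 1.17603616e+00,  2.60693021e-01, -1.39354720e-01,  1.17266921e+00,
        2.65717871e-05,  1.57079819e+00]), 'qvel': array([ 7.27452262e-05, -2.26168512e-03, -1.34367009e-03, -1.35966115e-03,
       -9.37994332e-04, -2.16348348e-03]), 'effort': array([-1.77417354e-03, -4.05675244e+01,  2.53923333e+01,  1.88271044e-02,
       -1.48693639e-04,  1.17790684e-06]), 'ee_pos': array([0.20170222, 0.48414464, 0.30306545]), 'ee_rot': array([ 1.96101796e-01,  9.80583073e-01, -9.39061157e-04, -2.01345165e-04]), 'force': array([0.37711736, 0.19860424, 0.23260381]), 'ft_torque': array([ 0.01466777, -0.01465579, -0.00151832]), 'grasp_force': 0.0, 'gripper_width': 0.08559915803171426}
top 516.0171784556745 279.62145968617165 201.09786053060412 [ 0.38149626 -0.41591347  0.94855418] [ 0.70996972 -0.70256269  0.03565579 -0.03282274]
scene 519.5745263033189 283.4955403096888 211.67799326196482 [0.17755913 0.11815816 0.66513931] [-0.21578883  0.88863688 -0.39290581  0.09687463]
```

View pics/top0.png

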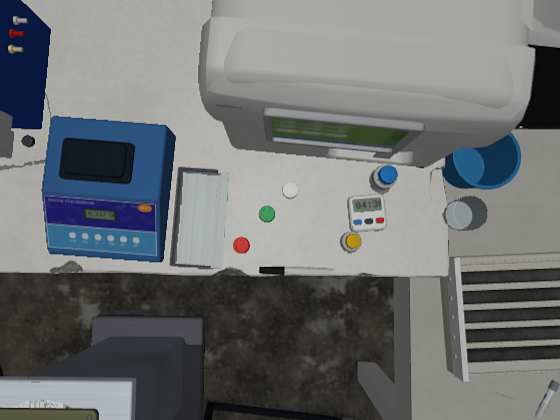

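View pics/scene0.png

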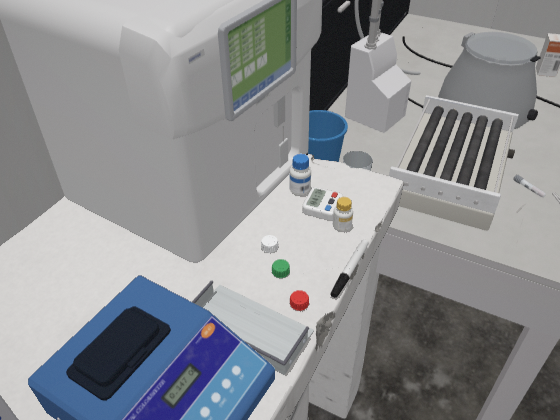

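Top view: red at (241,245), green (267,214), white (290,190); the tray is at left, about columns 172-228 and rows 168-268. The marker is at (258-335,270), with the bottles and timer farther right. I'll zoom in on the tray and work out positions.

```bash
cat > h.py <<'E'
import numpy as np,cv2
from scipy.spatial.transform import Rotation as R
def px2w(c,u,v,z):
    d=R.from_quat(c["rotation"]).apply([(u-c["cx"])/c["fx"],(v-c["cy"])/c["fy"],1.]) if np.size(c["rotation"])==4 else c["rotation"]@[(u-c["cx"])/c["fx"],(v-c["cy"])/c["fy"],1.]
    p=np.array(c["position"]);return p+d*(z-p[2])/d[2]
def caps(c,z=.016):
    h=cv2.cvtColor(c["pixels"],cv2.COLOR_BGR2HSV);o={}
    for n,lo,hi in(("red",(0,150,90),(8,255,255)),("green",(65,150,50),(85,255,255))):
        m=cv2.inRange(h,lo,hi);k,l,st,ce=cv2.connectedComponentsWithStats(m)
        for i in range(1,k):
            if 60<st[i,4]<900: print(n,st[i],ce[i].round(1),px2w(c,*ce[i],z-.004).round(4))
E
python3 - <<'E'
from h import *
for n in("top0","scene0"):
    c=dict(np.load(n+".npz"));print(n);caps(c)
c=dict(np.load("top0.npz"))
print("white",px2w(c,290,190,.012),"marker",px2w(c,262,270,.01),px2w(c,335,270,.01))
print("analyser/blue",px2w(c,165,260,0))
cv2.imwrite("pics/crop.png",cv2.resize(c["pixels"][155:285,160:310],None,fx=5,fy=4.6,interpolation=cv2.INTER_CUBIC)[:600])
E
```

```text
top0
red [233 237  17  16 199] [241.  244.8] [ 0.3924 -0.3501  0.012 ]
scene0
red [290 291  19  19 297] [299.  300.2] [ 0.3925 -0.3466  0.012 ]
white [ 0.49311376 -0.43795858  0.012     ] marker [ 0.34752813 -0.38870785  0.01      ] [ 0.3488596  -0.52043916  0.01      ]
analyser/blue [ 0.36347525 -0.21119888  0.        ]
```

View pics/crop.png

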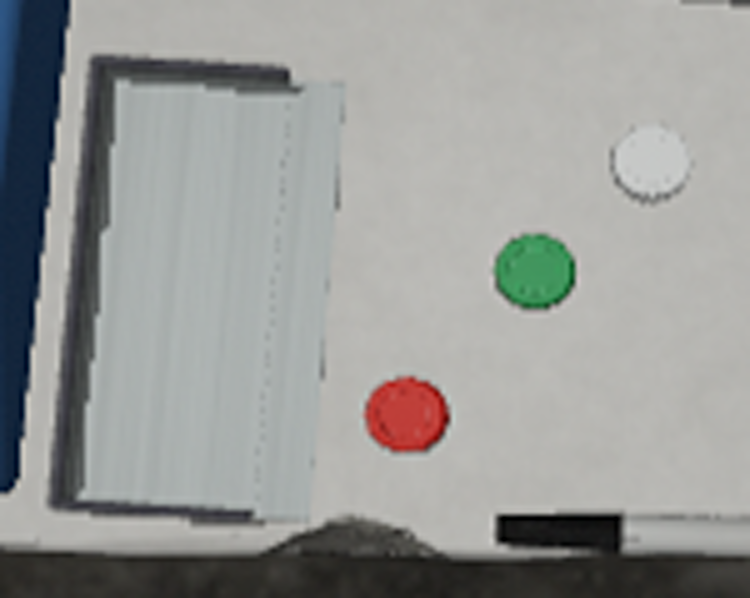

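The crop shows the tray's lip foot running from (344,83) to (310,520). The back wall's outer top runs from (95,55) to (50,508), and the floor/lip fold from (291,95) to (258,515). Green is at (535,270) and white at (651,161).

```bash
python3 - <<'E'
from h import *
c=dict(np.load("top0.npz"))
f=lambda X,Y,z:px2w(c,160+X/5-.4,155+Y/4.6-.4,z)[:2]
a,b=f(344,83,0),f(310,520,0);w1,w2=f(95,55,.028),f(50,508,.028);g1,g2=f(291,95,.002),f(258,515,.002)
print(a,b,w1,w2,g1,g2, np.linalg.norm(a-b))
ax=(w2-w1+b-a);ax/=np.linalg.norm(ax)  # along tray x (sign?)
n=np.array([ax[1],-ax[0]]); n=n*np.sign(-n[1]) # tray +y (world -y)
X=np.array([n[1],-n[0]])
M=(a+b)/2;W=(w1+w2)/2
O1=M-.053*n;O2=W+.036*n;O=(O1+O2)/2
print("n",n,"yaw",np.degrees(np.arctan2(X[1],X[0])),O1,O2)
for k,p in dict(red=f(407,414,.012),green=f(535,270,.012),white=f(651,161,.012)).items(): print(k,p,"tray",(p-O)@X,(p-O)@n)
E
```

```text
[ 0.52574074 -0.32363609] [ 0.35068272 -0.31472018] [ 0.53158059 -0.23642014] [ 0.35524032 -0.2256533 ] [ 0.52034485 -0.30431671] [ 0.35251825 -0.29597972] 0.175284920640709
n [-0.05592502 -0.99843497] yaw 176.7940599518126 [ 0.44117575 -0.26626108] [ 0.44139716 -0.26698038]
red [ 0.39276416 -0.35018473] tray 0.043773041285504764 0.08614682788671249
green [ 0.44998819 -0.39574385] tray -0.01590932546902192 0.12843438940628313
white [ 0.49384583 -0.4375869 ] tray -0.062038406968277074 0.16775922071153296
```

Units first: shifts go in mm and turns go in units of 0.05 rad. So 0.14 rad is 2.8.

Call:
inch_along:
  rows: {"steps":[[0,0,0,0,0,0,2.8],[0,0,0,0,0,0,2.8],[0,0,0,0,0,0,2.8],[0,0,0,0,0,0,2.8],[0,0,0,0,0,0,2.8],[0,0,0,0,0,0,2.8],[0,0,0,0,0,0,2.8],[0,0,0,0,0,0,2.8]]}
  force: 30

```text
clock: 0.9
ee_pos: [0.2018, 0.4843, 0.3034]
ee_rot: [0.689, 0.725, -0.001, 0.0]
force: [-0.5, -0.1, -0.6]
gripper_width: 0.0002
grasp_force: 0.0
```

Call:
inch_along:
  rows: {"steps":[[0,0,0,0,0,0,2.24],[0,-40,10,0,0,0,0],[0,-40,10,0,0,0,0],[0,-40,10,0,0,0,0],[0,-40,10,0,0,0,0],[0,-40,10,0,0,0,0],[0,-40,10,0,0,0,0],[0,-40,10,0,0,0,0]]}

```text
clock: 1.7
ee_pos: [0.2558, 0.1995, 0.3036]
ee_rot: [0.726, 0.687, -0.0, 0.0]
force: [1.1, -0.6, 0.3]
gripper_width: -0.0002
grasp_force: 0.0
```

```bash
python3 -c "
from cell import arm
s=arm.state();print(s['joint_pos'],s['ee_pos'],s['ee_rot'])"
```

```text
[ 6.62480428e-01 -8.83630212e-02 -5.31884549e-01  1.12754607e+00
 -3.12512506e-04  2.28830657e+00] [0.25580354 0.19945082 0.30363496] [ 7.26292626e-01  6.87385612e-01 -1.49905121e-04  1.42625136e-04]
```
Yaw of y: 2*atan2(.687,.726) → tool y angle = ? q=(a,b): y=(2ab, b²-a²)=(.998,-.055). Good.

Converted, -0.04 m is -40, 0.01 m is 10.

Call:
inch_along:
  rows: {"steps":[[0,-40,10,0,0,0,0],[0,-40,10,0,0,0,0],[0,-40,10,0,0,0,0],[0,-40,10,0,0,0,0],[0,-40,10,0,0,0,0],[0,-40,10,0,0,0,0],[0,-40,10,0,0,0,0],[0,-40,10,0,0,0,0]]}

```text
clock: 2.5
ee_pos: [0.3177, -0.1246, 0.3038]
ee_rot: [0.727, 0.687, 0.0, -0.0]
force: [1.7, 0.3, 0.7]
gripper_width: 0.0
grasp_force: 0.0
```

Call:
inch_along:
  rows: {"steps":[[0,-40,14,20,0,0,0],[0,-40,14,20,0,0,0],[0,-40,14,20,0,0,0],[0,-40,14,20,0,0,0],[0,-40,16,20,0,0,0],[0,-40,15,20,0,0,0],[0,-20,0,20,0,0,0],[0,0,0,0,0,0,0]]}

```text
clock: 3.3
ee_pos: [0.3893, -0.3887, 0.1605]
ee_rot: [0.728, 0.686, -0.0, -0.002]
force: [-0.3, 1.4, 0.1]
gripper_width: -0.0002
grasp_force: 0.0
```

```bash
python3 - <<'E'
from cell import arm
import cv2
s=arm.state();print(s['joint_pos'],s['ee_pos'],s['ee_rot'])
c=arm.capture("wrist");cv2.imwrite("pics/w1.png",c["pixels"])
E
```

```text
[-7.84421160e-01  4.03811803e-01 -3.21249867e-01  8.50260729e-01
 -5.71645450e-04  8.45212546e-01] [ 0.38929584 -0.38873603  0.16054384] [ 7.27597635e-01  6.86000349e-01 -3.54465866e-04 -2.25330247e-03]
```

View pics/w1.png

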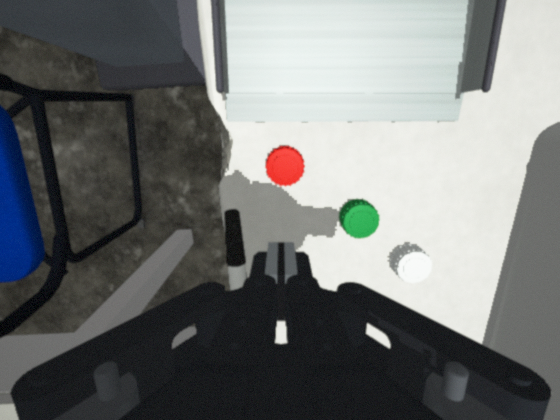

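The wrist view shows the closed tips at (282,250), in line with red at (284,165). The marker at (235,240) is clear to the left, and the fingertips look about as wide as a cap.

Call:
inch_along:
  rows: {"steps":[[0,-4,1,20,0,0,0],[0,0,0,25,0,0,0],[0,0,0,20,0,0,0],[0,0,0,10,0,0,0],[0,0,0,5,0,0,0],[0,0,0,0,0,0,0]]}

```text
clock: 3.95
ee_pos: [0.3913, -0.3908, 0.0842]
ee_rot: [0.726, 0.687, 0.0, -0.0]
force: [-0.7, 0.2, -0.7]
gripper_width: 0.0001
grasp_force: 0.0
```

Call:
inch_along:
  rows: {"steps":[[0,12,0,0,0,0,0],[0,12,0,0,0,0,0],[0,12,0,0,0,0,0],[0,12,0,0,0,0,0]]}

```text
clock: 4.35
ee_pos: [0.394, -0.3422, 0.0844]
ee_rot: [0.726, 0.687, 0.0, 0.0]
force: [0.4, -0.3, 1.1]
gripper_width: 0.0002
grasp_force: 0.1
```

```bash
python3 - <<'E'
from cell import arm
import cv2
from h import *
caps(arm.capture("top"));c=arm.capture("wrist");cv2.imwrite("pics/w2.png",c["pixels"])
E
```

```text
(no output)
```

View pics/w2.png

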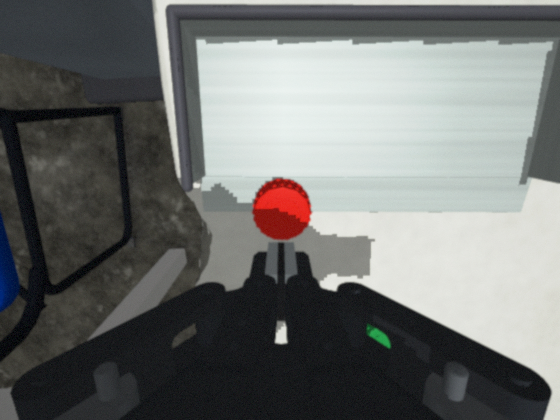

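Red at (282,208) is touching the tips and centred, at the foot of the lip. I'll lower slightly and keep pushing.

Call:
inch_along:
  rows: {"steps":[[0,0,0,4,0,0,0],[0,10,0,0,0,0,0],[0,10,0,0,0,0,0],[0,10,0,0,0,0,0],[0,10,0,0,0,0,0],[0,8,0,0,0,0,0],[0,4,0,0,0,0,0],[0,0,0,0,0,0,0]]}

```text
clock: 5.25
ee_pos: [0.3968, -0.2908, 0.0799]
ee_rot: [0.726, 0.687, -0.0, -0.0]
force: [0.3, 0.7, -0.7]
gripper_width: 0.0004
grasp_force: 0.0
```

```bash
python3 - <<'E'
from cell import arm
import cv2
c=arm.capture("wrist");cv2.imwrite("pics/w3.png",c["pixels"])
E
```

```text
(no output)
```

View pics/w3.png

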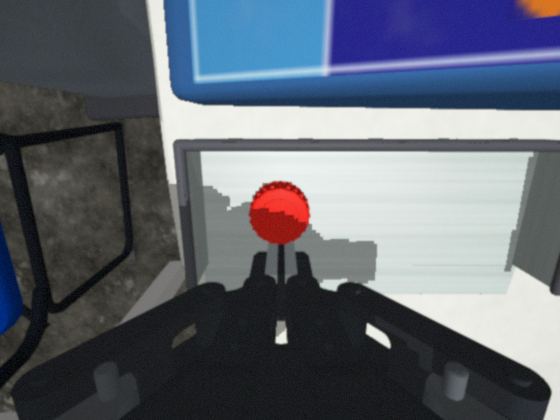

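Red at (280,213) is well onto the floor, behind the lip line. I'll back off, lift and stage behind green.

Converted, -0.03 m is -30, 0.02 m is 20.

Call:
inch_along:
  rows: {"steps":[[0,-10,0,0,0,0,0],[0,-10,0,0,0,0,0],[0,0,0,-30,0,0,0],[0,0,0,-30,0,0,0],[0,-40,20,0,0,0,0],[0,-40,20,0,0,0,0],[0,-41,18,0,0,0,0],[0,0,0,0,0,0,0]]}

```text
clock: 6.1
ee_pos: [0.4492, -0.4429, 0.1402]
ee_rot: [0.728, 0.686, -0.001, 0.004]
force: [-0.3, 0.2, -0.0]
gripper_width: -0.0001
grasp_force: 0.0
```

```bash
python3 - <<'E'
from cell import arm
import cv2
from h import *
c=arm.capture("top");caps(c,.018);np.savez("top1.npz",**c)
s=arm.capture("scene");caps(s,.018)
c=arm.capture("wrist");cv2.imwrite("pics/w4.png",np.hstack([c["pixels"][100:400,:,:][:, 100:500],s["pixels"][150:450,100:500]]))
E
```

```text
red [262 329  20  22 352] [271.4 339.8] [ 0.3959 -0.2614  0.014 ]Traceback (most recent call last):
  File "<stdin>", line 6, in <module>
    return _nx.concatenate(arrs, 1, dtype=dtype, casting=casting)
           ~~~~~~~~~~~~~~~^^^^^^^^^^^^^^^^^^^^^^^^^^^^^^^^^^^^^^^
ValueError: all the input array dimensions except for the concatenation axis must match exactly, but along dimension 0, the array at index 0 has size 300 and the array at index 1 has size 270
```

```bash
python3 - <<'E'
from cell import arm
import cv2
print(arm.state()["ee_pos"])
c=arm.capture("wrist");cv2.imwrite("pics/w5.png",c["pixels"])
E
```

```text
[ 0.44588017 -0.43601278  0.13922365]
```

View pics/w5.png

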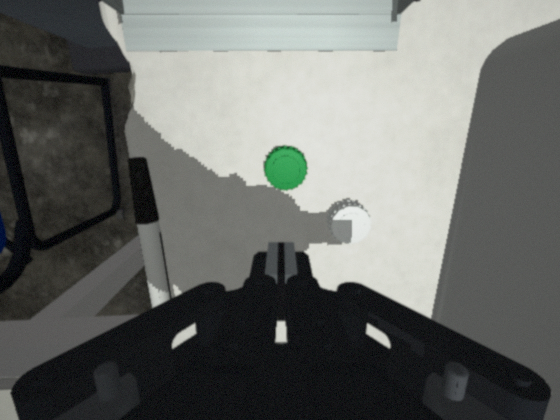

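Green at (285,168) is nearly centred on the tips, and white at (350,220) is clear to the right. I'll descend and sweep.

Call:
inch_along:
  rows: {"steps":[[0,0,1,20,0,0,0],[0,0,0,20,0,0,0],[0,0,0,12,0,0,0],[0,0,0,6,0,0,0],[0,0,0,0,0,0,0]]}

```text
clock: 6.8
ee_pos: [0.4472, -0.4347, 0.0813]
ee_rot: [0.726, 0.687, -0.0, -0.001]
force: [-1.0, -0.0, -0.0]
gripper_width: -0.0
grasp_force: 0.0
```

Call:
inch_along:
  rows: {"steps":[[0,12,0,0,0,0,0],[0,12,0,0,0,0,0],[0,12,0,0,0,0,0],[0,12,0,0,0,0,0],[0,12,0,0,0,0,0],[0,12,0,0,0,0,0],[0,12,0,0,0,0,0],[0,0,0,0,0,0,0]]}

```text
clock: 7.6
ee_pos: [0.4522, -0.3497, 0.0818]
ee_rot: [0.726, 0.688, 0.0, -0.001]
force: [0.6, -0.7, -0.9]
gripper_width: -0.0002
grasp_force: 0.0
```

```bash
python3 - <<'E'
from cell import arm
import cv2
print(arm.state()["ee_pos"])
c=arm.capture("wrist");cv2.imwrite("pics/w6.png",c["pixels"])
E
```

```text
[ 0.4521952  -0.34968556  0.08178048]
```

View pics/w6.png

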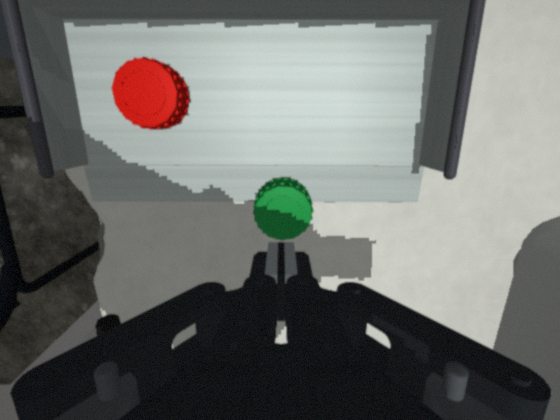

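Green at (283,208) is centred on the tips at the lip. Red at (150,93) is on the floor. I'll continue the push, then retreat and lift.

Call:
inch_along:
  rows: {"steps":[[0,10,0,2,0,0,0],[0,10,0,0,0,0,0],[0,10,0,0,0,0,0],[0,10,0,0,0,0,0],[0,10,0,0,0,0,0],[0,5,0,0,0,0,0],[0,3,0,0,0,0,0],[0,0,0,0,0,0,0]]}

```text
clock: 8.45
ee_pos: [0.4558, -0.2934, 0.0799]
ee_rot: [0.726, 0.687, -0.0, -0.0]
force: [-1.7, -0.1, 0.0]
gripper_width: -0.0001
grasp_force: 0.0
```

Call:
inch_along:
  rows: {"steps":[[0,-10,0,0,0,0,0],[0,-10,0,0,0,0,0],[0,0,0,-30,0,0,0],[0,0,0,-30,0,0,0],[0,-30,-30,-20,0,0,0],[0,-30,-30,0,0,0,0],[0,-30,-30,0,0,0,0],[0,0,0,0,0,0,0]]}

```text
clock: 9.25
ee_pos: [0.3563, -0.4027, 0.1604]
ee_rot: [0.729, 0.684, -0.001, 0.001]
force: [-0.5, 0.3, -0.8]
gripper_width: -0.0001
grasp_force: 0.0
```

```bash
python3 - <<'E'
from cell import arm
import cv2
c=arm.capture("top");cv2.imwrite("pics/t7.png",cv2.resize(c["pixels"][130:290,160:400],None,fx=3,fy=3))
from h import *
caps(c,.018);s=arm.capture("scene");caps(s,.018);cv2.imwrite("pics/s7.png",s["pixels"])
E
```

```text
red [186 235  17  16 204] [193.6 242.3] [ 0.3959 -0.2647  0.014 ]
green [189 202  16  16  80] [196.  209.5] [ 0.4554 -0.2676  0.014 ]
red [262 329  20  22 354] [271.4 339.8] [ 0.3959 -0.2614  0.014 ]
```

View pics/s7.png

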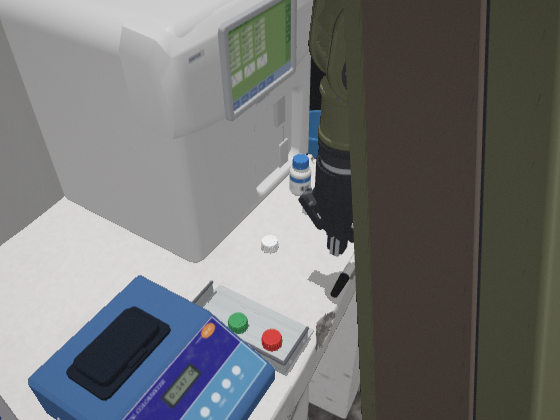

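Red (271,340) and green (238,322) both lie on the tray floor at tray y ≈ 0. White is unmoved at (270,243), and the gripper is clear of everything.

```bash
python3 -c "
from cell import arm
print(arm.sign_off())"
```

```text
the job is handed in; nothing more can be done
None
```

The red cap and then the green cap were swept onto the tray floor. The last pictures showed both resting near its middle and the white cap unmoved; the job was handed in at about 9.4 s, and no verdict was returned.

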